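Let the ratchet clamp off a plaster limb model and lay it in the bench cradle

TASK

Take the plaster limb model out of the carving vise: lift the sprung pawl off the ratchet wheel by pushing down its thumb pad, and keep it off until the clamping cup has sprung right back to its stop; only then lift the model out. Lay it gently in the cradle on the bench, its plaster body centred across both V rests (either end may lead), let go, and leave the other things on the bench where they are.

Things in the scene. Friction and masses are not known exactly. Their poses are not given: they have to be found in the camera images.
- cast_mid (a point): White plaster limb model lying level in the vise, 145 mm long, a 22 mm steel tube out of its thick end; about 0.42 kg. Point: its balance point, on its axis, 85 mm above the bench. y runs along it to the tube: tip at y -87, plaster to +58, tube to +106 mm. Round: 53 mm across here, 60 at the tube end, 48 at y -57. Fingers from above have room at both sides from y -35 to +45 mm.
- vise: Carving vise, fixed, 350 mm long. Origin on the bench under the model; y runs along it to the fork, z up. Bed 60 wide, 22 mm high. Open-topped fork (100 mm high) at y +79 holds the tube, a V rest at y -42 the thin end; the unclamped model stays lying there and lifts straight up. Tailstock block y -130 to -200, 110 mm high; on its +x side the 80 mm ratchet wheel, ball lever and pawl.
- thumb_pad (a point): Centre of the top of the pawl's thumb pad: flat steel 22 x 26 mm, 115 mm above the bench, past the tailstock's outer end (vise frame x +36, y -250 mm), free above. The pawl rocks on a pin 50 mm from the pad; its nose sits in the teeth on top of the wheel. Pushing the pad straight down (3 to 7 N) lifts the nose: 8 mm down just clears the teeth, 16 mm is the limit. Let go, it springs back.
- pawl (a joint): Pawl angle, rad: 0 nose seated in a tooth, about 0.16 just clear of the tooth tips, 0.32 at its limit (pad right down).
- ram (a joint): Clamping ram with its rubber-lined cup (58 mm across), m: 0 clamped, the cup covering the last 10 mm of the model's tip; 0.036 right back at its stop. While the pawl is off a return spring (about 20 N) drives it back by itself, in under 2 s; if the pawl drops it stops at the next tooth (6.3 mm apart) until the pawl is lifted again.
- ball (a point): Centre of the 32 mm black ball on the 90 mm clamping lever, which turns with the ratchet wheel. Clamped, it lies low beside the ram, pointing to the model; as the clamp backs off it swings up by itself to upright, ball 147 mm above the bench and 90 mm from the thumb pad. Need not be handled.
- cradle: Cradle, fixed to the bench: plywood foot 90 x 150 x 12 mm with two grey lined V rests (90 degrees, open upward, 18 mm thick) 42 mm either side of its middle. Origin: under its middle, on the bench; y runs along the grooves. Groove bottoms 26 mm, arm tops 58 mm above the bench. The model's axis lies about 64 mm above the bench in it; fingers fit between the two rests.
- bowl_mid (a point): Yellow mixing bowl, 116 mm across, 55 mm high, loose; bystander. Point at its centre, half-way up.
- spatula_grip (a point): Spatula, 180 mm long, lying on the bench, loose; bystander. Point on its handle.
- stump_mid (a point): Another plaster model, 88 mm across and 150 mm high, standing, loose; bystander. Point at its centre, half-way up.
- pot_mid (a point): White pot of pencils, 68 mm across, pot 90 mm high, pencils to 190 mm, loose; bystander. Point at the pot's centre, half-way up.
Mind the look-alikes: they are no part of the job. Leave any green or pink look-alike of the cradle alone.

How it is judged:
On the way:
1. the pawl was kept off until the clamping cup is right back (ram beyond 33 mm), the model still lying in the vise (value of joint ram above 0.033 m and distance of cast_mid from where it was at the start of the episode below 0.025 m), for 0.2 s.
At the end, for the whole second after the job is handed in: The clamping cup is still right back (ram beyond 33 mm) and the model lies released and at rest in both V rests: its balance point within 12 mm across and 24 mm along of the cradle's middle, 56 to 73 mm above the bench, its axis within 0.2 rad of the cradle's y (value of joint ram above 0.033 m and x of cast_mid in the frame of cradle between -0.012 and 0.012 m and y of cast_mid in the frame of cradle between -0.024 and 0.024 m and z of cast_mid in the frame of cradle between 0.056 and 0.073 m and angle between the y axis of cast_mid and the y axis of cradle, either way round below 0.2 rad and linear speed of cast below 0.02 m/s and contact force between cast and the fingers below 0.2 N); the robot touches nothing.
It fails at once if the model pulled about (over 25 mm) while the clamp is still on (ram under 15 mm) (value of joint ram below 0.015 m and distance of cast_mid from where it was at the start of the episode above 0.025 m).
It fails at once if the model knocked or pressed into the cradle (over 40 N) (contact force between cast and cradle above 40 N).
It fails at once if the model let fall: faster than 0.4 m/s (a drop of about 8 mm) with no finger on it (linear speed of cast above 0.4 m/s and contact force between cast and the fingers below 0.1 N).
It fails at once if a bystander moved by more than 30 mm (distance of any of bowl_mid, spatula_grip, stump_mid, pot_mid from where it was at the start of the episode above 0.03 m).
It also fails if it takes over 51 s, if anything falls off the work surface, if the arm or the gripper's body presses on something with over 40 N, if the wrist force passes 120 N, or if a joint passes its speed limit or range.

ROBOT

A 6-joint arm with a two-finger parallel gripper is mounted at the origin on the work surface. World frame = base frame: x ahead of the robot, y to its left, z up, the work surface at z = 0. Lengths are in m, angles in rad, forces in N, time in s.
With the tool pointing down it reaches from about 0.375 to 0.925 m from the base axis. Payload 5.7 kg.
Tool frame: the origin (TCP) lies midway between the tips of the shut fingers; the grasp point (between the pads) lies 19 mm behind it; z points along the fingers, x is the direction in which the jaws open and shut, and the axes are right-handed (so a half turn about z gives the same grasp; the last joint's range is limited). The gripper opens to 88 mm and grips with 3 to 60 N. Pads are 20 mm wide; open, the fingers measure 115 mm over their backs; the gripper's body (75 mm by 178 mm) begins 61 mm behind the grasp point.
Start: joints at [-1.271, 0.359, 1.51, -0, 1.272, -0.115], TCP at [0.242, -0.549, 0.223] pointing down, gripper open.
Joint ranges: [-2.97, 2.97], [-1.01, 2.36], [0.21, 2.38], [-0.96, 4.11], [0.2, 2.71], [-2.98, 2.98]. Speed limits (rad/s): [2.39, 2.39, 3.14, 3.14, 3.14, 3.14].

INTERFACE

Orientations are given as a unit quaternion [x, y, z, w].
In Python, from bench import move_ptp, servo_line, goto_joints, move_gripper, sleep, inverse_kinematics, capture, PlanningError, close_job, spot_in, silhouettes, current_clock, current_joint_pos, current_qvel, current_joint_torque, current_position, current_orientation, current_force, current_torque, current_finger_gap gives the robot as it stands. Calls block until the motion is done:
- move_ptp(position, orientation): joint-space move of the TCP to a pose.
- servo_line(position, orientation=None, rate=0.15, contact_N=None): straight line of the TCP; orientation=None keeps the orientation; rate is the mean speed in m/s. With contact_N (N) it stops when the force on the tool has changed by that much, and returns True; else False.
- goto_joints(angles): joint-space move.
- move_gripper(opening): finger opening in m; the grip force is fixed at half the most; returns when the fingers have stopped.
- sleep(seconds).
- inverse_kinematics(position, orientation): joint angles nearest the present ones, or None.
- capture(name): name is "side" or "top"; returns a dict with "image" (480x640x3 uint8, blue, green, red), "range_z" (480x640 float32, m along the optical axis (not along the pixel's ray), 0 where there is no reading), "intrinsics" (3x3 intrinsics, pixels), "R" (3x3) and "t" (3): a world point X has camera coordinates R X + t. Camera axes: x right, y down, z forward; pixel columns grow to the right and rows downward; lengths in m; the calibration is good to about 2 mm. A picture is of the moment at which its call begins.
A pose or a line that the arm cannot do raises PlanningError and nothing moves.
- close_job(): hands the job in, once; it reports no verdict.
Trained networks look in the newest picture that a camera, given by its name, has taken for a name from the list of things; names that differ only in an ending like _2 or _b are one class to them, and where a whole thing is asked for, a point or a joint stands for the part that bears it (a point fixed in the world has none). Each returns a list of dicts, best first, with "conf" (0 to 1); they miss things now and then, are a little off and sometimes report something else, mostly with a low value. They report only what shows in the picture. A call takes as long as a camera call. They do not tell look-alikes from the thing itself.
- spot_in(camera, query): "xy" ([column, row] in pixels, amid what is visible of it).
- silhouettes(camera, query): "region" (480x640 bool, what is visible of it) and "xy" ([column, row] in pixels, amid what is visible of it).
Readings, each from a call of its own:
- current_clock(): time.
- current_joint_pos(): joint angles.
- current_qvel(): joint speeds.
- current_joint_torque(): joint torques, N m.
- current_position(): TCP position.
- current_orientation(): TCP orientation.
- current_force(): force on the tool from outside, world axes, zero at the start.
- current_torque(): the same for the moment, N m.
- current_finger_gap(): finger opening in m.
Only numpy, scipy, OpenCV 4.12 (cv2) and the standard library are available. Lean on these libraries where they do the work, as an engineer would, in place of code of your own. Each camera call takes 0.05 s, during which the arm holds its last target.

## Working session

There is one attempt and no reset: what is moved stays moved. The work goes in short steps, each a Python script; the robot and the scene stay as the last script left them, time stands still between calls to the robot, and variables do not carry over. Pictures are saved under pics/ and viewed, and the job is handed in when it is done.

```bash
ls; mkdir -p pics; python3 - <<'E'
from bench import *
import cv2,numpy as np
for c in ("side","top"):
    d=capture(c); cv2.imwrite(f"pics/{c}0.png",d["image"]); np.savez(f"{c}0.npz",**d)
    print(c,d["R"].round(3).tolist(),d["t"].round(3),d["intrinsics"].tolist())
print(current_clock(),current_position(),current_orientation(),current_finger_gap())
E
```

```text
pics
side [[-0.83, -0.558, -0.001], [-0.309, 0.461, -0.832], [0.465, -0.69, -0.555]] [0.436 0.233 0.927] [[501.4630699892828, 0.0, 311.4115075030292], [0.0, 501.4630699892828, 235.81533569953078], [0.0, 0.0, 1.0]]
top [[0.005, -1.0, -0.001], [-0.998, -0.005, -0.067], [0.067, 0.001, -0.998]] [-0.021  0.525  1.428] [[550.1401746305053, 0.0, 317.87280536221374], [0.0, 550.1401746305053, 242.75350905531144], [0.0, 0.0, 1.0]]
0.1 [ 0.2416201  -0.54854496  0.22192411] [ 8.37562431e-01 -5.46341055e-01 -6.06808381e-04 -5.07356173e-04] 0.08774429507268389
```

View pics/top0.png

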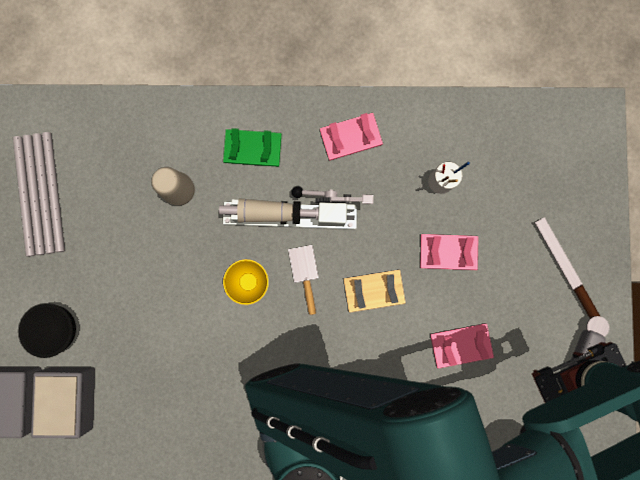

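View pics/side0.png

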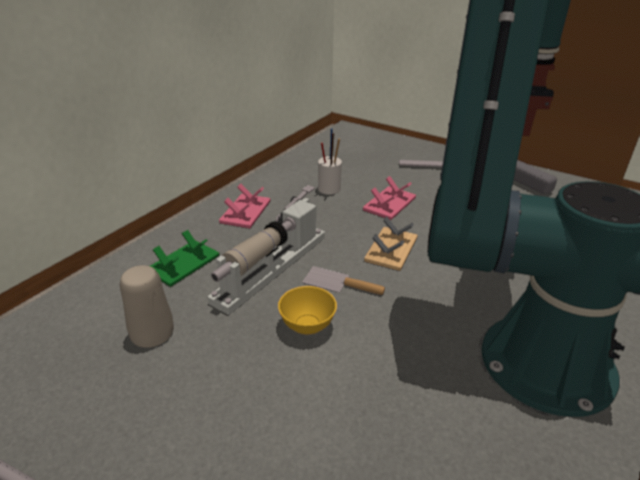

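The top view shows the vise with the model at about (265,211), the thumb pad at about (368,199) and the ball at (297,191). There are five cradle-like things: green (252,147), pink (351,136), pink (449,251), pink (462,345) and plywood with grey Vs (375,290). Only the plywood one fits the description. I'll confirm it in a crop and measure.

```bash
cat > h.py <<'E'
import numpy as np,cv2
def load(c,i=0):
    d=dict(np.load(f"{c}{i}.npz")); return d
def world(d,mask=None):
    K=d["intrinsics"];z=d["range_z"].astype(float)
    v,u=np.mgrid[:480,:640]
    P=np.stack([(u-K[0,2])/K[0,0]*z,(v-K[1,2])/K[1,1]*z,z],-1)
    W=(P-d["t"])@d["R"]
    W[z<=0]=np.nan
    return W
def proj(d,X):
    c=d["R"]@np.asarray(X)+d["t"]; p=d["intrinsics"]@c; return p[:2]/p[2]
E
python3 - <<'E'
from h import *
d=load("top");W=world(d);im=d["image"]
cv2.imwrite("pics/c1.png",cv2.resize(im[165:320,210:420],None,fx=3.8,fy=3.8,interpolation=cv2.INTER_CUBIC)[:600])
print("bench z",np.nanmedian(W[100:120,380:420,2]), np.nanmedian(W[310:330,100:200,2]))
for n,(u,v) in dict(pad=(368,199),ball=(297,191),cast=(265,211),tube=(228,211),tail=(333,214),foot=(375,290),bowl=(246,282),spat=(309,297),stump=(172,186),pot=(449,176)).items():
    print(n,W[v,u].round(3))
# cradle foot mask: plywood hue
h=cv2.cvtColor(im,cv2.COLOR_BGR2HSV)
E
python3 - <<'E'
from bench import *
for q in ["thumb_pad","cast_mid","vise","cradle","ball","pawl","ram"]:
    for c in ("top","side"):
        try:
            print(c,q,[(r["xy"],round(r["conf"],2)) for r in spot_in(c,q)])
        except Exception as e: print(c,q,e)
E
```

```text
bench z 0.0009152197708329893 0.002091657974979267
pad [ 0.627 -0.141  0.119]
ball [0.656 0.036 0.057]
cast [0.597 0.113 0.11 ]
tube [0.598 0.206 0.097]
tail [ 0.59  -0.055  0.112]
foot [ 0.402 -0.168  0.014]
bowl [0.421 0.171 0.003]
spat [0.383 0.005 0.017]
stump [0.652 0.334 0.148]
pot [ 0.69  -0.346  0.092]
top thumb_pad [([351.1, 197.6], 0.73), ([263.9, 210.0], 0.25)]
side thumb_pad [([302.8, 196.7], 0.45)]
top cast_mid [([171.2, 183.8], 0.74), ([263.7, 211.2], 0.6)]
side cast_mid [([248.6, 254.1], 0.68)]
top vise [([321.9, 213.1], 0.91)]
side vise [([274.6, 253.6], 0.62)]
top cradle [([448.3, 248.4], 0.98), ([375.0, 289.7], 0.97), ([348.9, 133.9], 0.84), ([251.5, 148.6], 0.82), ([458.9, 345.4], 0.78)]
side cradle [([390.4, 202.4], 0.8), ([243.5, 207.0], 0.75), ([391.2, 243.9], 0.69), ([181.7, 263.1], 0.67)]
top ball [([316.5, 193.6], 0.76)]
side ball []
top pawl [([355.1, 198.0], 0.61), ([300.7, 209.8], 0.61), ([374.2, 288.5], 0.57)]
side pawl [([305.7, 192.4], 0.51)]
top ram [([300.4, 208.6], 0.79)]
side ram [([279.6, 225.6], 0.85)]
```

View pics/c1.png

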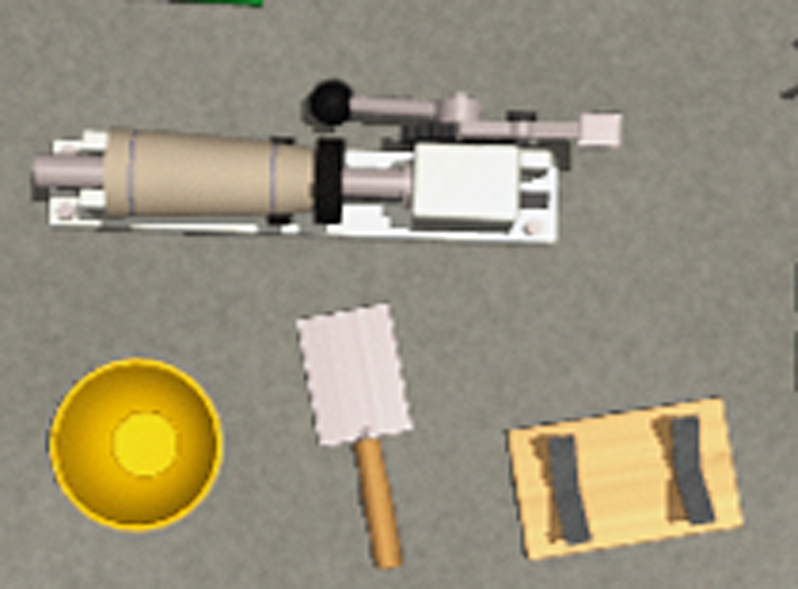

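The crop confirms it: the plywood foot with grey V rests is the true cradle, and the vise's +y (fork and tube) points to the left of the image. Next I'll fit the poses from the depth images.

```bash
python3 - <<'E'
from h import *
for c in ("top","side"):
    d=load(c);W=world(d);im=d["image"].astype(int);hs=cv2.cvtColor(d["image"],cv2.COLOR_BGR2HSV)
    x,y,z=W[...,0],W[...,1],W[...,2]
    # thumb pad: points near z .105-.125
    m=(abs(x-.627)<.03)&(abs(y+.141)<.025)&(z>.1)
    print(c,"pad n",m.sum(),np.nanmedian(W[m],0).round(4),"x",np.nanpercentile(x[m],[2,98]).round(4),"y",np.nanpercentile(y[m],[2,98]).round(4)) if m.any() else 0
    # cast ring: fit centre line
    m=(abs(x-.597)<.032)&(y>.06)&(y<.165)&(z>.06)&(z<.13)
    # per-slice cylinder fit with radius free
    from scipy.optimize import least_squares
    P=W[m]; 
    def f(p): # axis x=a+b*y, z=c ; r = r0+k*(y-.1)
        dx=(P[:,0]-p[0]-p[1]*(P[:,1]-.11)); dz=P[:,2]-p[2]
        return np.hypot(dx,dz)-(.0265+ (P[:,1]-p[3])*.0)-p[4]*(P[:,1]-.11)
    r=least_squares(f,[.597,0,.085,.11,.05],loss="soft_l1",f_scale=.002)
    print(" cast",m.sum(),r.x.round(4),np.sqrt(np.median(r.fun**2)))
    # tailstock top
    m=(abs(x-.59)<.06)&(abs(y+.05)<.08)&(z>.1)&(z<.125)&(hs[...,1]<40)&(hs[...,2]>180)
    mm=m.astype(np.uint8)
    pts=W[m][:,:2].astype(np.float32); print(" tail",len(pts),cv2.minAreaRect(pts),np.nanmedian(z[m]))
    # bed / foot
    m=(hs[...,0]>10)&(hs[...,0]<25)&(hs[...,1]>80)&(abs(x-.402)<.09)&(abs(y+.168)<.09)&(z<.03)&(z>.005)
    pts=W[m][:,:2].astype(np.float32); print(" foot",len(pts),cv2.minAreaRect(pts),np.nanmedian(z[m]))
    m=(hs[...,1]<60)&(abs(x-.402)<.06)&(abs(y+.168)<.08)&(z>.03)
    pts=W[m]; print(" V",len(pts),pts.mean(0),np.percentile(z[m],98))
    for s in (1,-1):
        q=pts[(pts[:,1]+.168)*s>0]; print("   ",q.mean(0),q.min(0),q.max(0))
E
```

```text
top pad n 115 [ 0.6275 -0.1361  0.1148] x [0.6171 0.6376] y [-0.151  -0.1167]
 cast 920 [0.6003 0.0347 0.0858 0.0723 0.049 ] 0.0015433585102039278
 tail 660 ((0.6031325459480286, -0.0535554513335228), (0.06637582182884216, 0.1507282257080078), 0.23651370406150818) 0.11061686669197549
 foot 1516 ((0.40151605010032654, -0.1660604178905487), (0.08938426524400711, 0.15199358761310577), 9.336846351623535) 0.013273389131825408
 V 335 [ 0.40035572 -0.16627069  0.04626524] 0.06276649599872706
    [ 0.39329954 -0.12414578  0.04615199] [ 0.35981809 -0.13635986  0.03002931] [ 0.42824336 -0.11301093  0.06603703]
    [ 0.40712306 -0.20667119  0.04637385] [ 0.37281548 -0.21971032  0.03073906] [ 0.44135737 -0.19370501  0.06361133]
side pad n 74 [ 0.626  -0.1331  0.1138] x [0.6172 0.6388] y [-0.1514 -0.1174]
 cast 931 [0.6005 0.0376 0.0841 0.11   0.054 ] 0.0007747239044910434
 tail 0 ((0.0, 0.0), (0.0, 0.0), 0.0) nan
 foot 1131 ((0.40060240030288696, -0.16418100893497467), (0.09039533883333206, 0.15496590733528137), 8.985742568969727) 0.01168589231016525
 V 298 [ 0.4045457  -0.16429904  0.04476171] 0.05822121695108659
    [ 0.39954081 -0.11961701  0.0448868 ] [ 0.35891852 -0.13718878  0.03013034] [ 0.43075954 -0.10866317  0.05916593]
    [ 0.40904054 -0.20442749  0.04464938] [ 0.37290828 -0.22110378  0.03031588] [ 0.44163942 -0.18946564  0.05977614]
  return np.nanmean(a, axis, out=out, keepdims=keepdims)
```

```bash
python3 - <<'E'
from h import *
for c in ("top","side"):
    d=load(c);W=world(d);x,y,z=W[...,0],W[...,1],W[...,2]
    print(c,"C",(-d["R"].T@d["t"]).round(3))
    # strip along axis: max z per 4mm bin of y within |x-axis|<8mm
    for y0 in np.arange(-.16,.25,.005):
        m=(abs(x-.6003-.0345*(y-.11))<.007)&(abs(y-y0)<.0025)
        m2=(abs(x-.6275)<.008)&(abs(y-y0)<.0025)
        hh=lambda q: (q.sum(), np.round(np.nanmax(z[q]),3), d["image"][q][np.nanargmax(z[q])].tolist()) if q.any() else None
        print(round(y0,3),hh(m),hh(m2) if y0<-.08 else "")
E
```

```text
top C [ 0.429 -0.019  1.459]
-0.16 (np.int64(10), np.float64(0.003), [131, 142, 146]) (np.int64(9), np.float64(0.005), [128, 140, 142])
-0.155 (np.int64(10), np.float64(0.004), [134, 145, 148]) (np.int64(10), np.float64(0.007), [122, 132, 137])
-0.15 (np.int64(12), np.float64(0.006), [130, 142, 145]) (np.int64(24), np.float64(0.123), [203, 208, 224])
-0.145 (np.int64(10), np.float64(0.006), [132, 144, 148]) (np.int64(23), np.float64(0.119), [212, 215, 230])
-0.14 (np.int64(11), np.float64(0.004), [128, 141, 142]) (np.int64(22), np.float64(0.122), [212, 215, 229])
-0.135 (np.int64(6), np.float64(0.003), [130, 143, 144]) (np.int64(23), np.float64(0.119), [212, 215, 230])
-0.13 (np.int64(10), np.float64(0.008), [133, 144, 148]) (np.int64(23), np.float64(0.118), [198, 197, 215])
-0.125 (np.int64(10), np.float64(0.007), [127, 138, 141]) (np.int64(21), np.float64(0.118), [155, 159, 172])
-0.12 (np.int64(10), np.float64(0.007), [118, 131, 133]) (np.int64(20), np.float64(0.113), [172, 174, 190])
-0.115 (np.int64(8), np.float64(0.026), [249, 248, 246]) (np.int64(15), np.float64(0.112), [172, 
[... 8696 characters left out ...]
3), [92, 105, 115]) 
0.19 (np.int64(11), np.float64(0.097), [133, 137, 148]) 
0.195 (np.int64(32), np.float64(0.096), [139, 142, 154]) 
0.2 (np.int64(79), np.float64(0.098), [135, 138, 150]) 
0.205 (np.int64(21), np.float64(0.098), [122, 125, 136]) 
0.21 (np.int64(24), np.float64(0.096), [139, 142, 155]) 
0.215 (np.int64(20), np.float64(0.096), [139, 142, 155]) 
0.22 (np.int64(22), np.float64(0.097), [136, 138, 151]) 
0.225 (np.int64(21), np.float64(0.097), [117, 121, 130]) 
0.23 (np.int64(81), np.float64(0.096), [132, 133, 145]) 
0.235 (np.int64(19), np.float64(0.02), [95, 101, 103]) 
0.24 (np.int64(10), np.float64(0.001), [51, 55, 56]) 
0.245 (np.int64(11), np.float64(0.003), [52, 56, 58])
```

The model measures x 0.601, y 0.1245, yaw −0.035, with its tube end at y 0.231 and its axis at z 0.085, as stated. The pad is at (0.6275, −0.139, 0.115). The cradle is at (0.401, −0.165), yaw 0.158. Next I push the pad with shut fingers.

```bash
cat >> h.py <<'E'
def down(phi): return [float(np.cos(phi/2)),float(np.sin(phi/2)),0.,0.]
E
python3 - <<'E'
from bench import *
from h import *
P=np.array([.6275,-.139]);q=down(-.035)
print(current_clock())
move_gripper(0.0)
move_ptp([P[0],P[1],.20],q); print(current_clock(),current_position(),current_joint_pos())
servo_line([P[0],P[1],.135],q,rate=.1)
f0=np.array(current_force())
hit=servo_line([P[0],P[1],.105],q,rate=.03,contact_N=1.5)
zc=current_position()[2]; print("hit",hit,zc,np.array(current_force())-f0,current_clock())
if hit and .105<zc<.122:
    servo_line([P[0],P[1],zc-.013],q,rate=.03)
    print(current_position(),np.array(current_force())-f0,current_clock())
    sleep(1.8)
    for c in ("top","side"):
        d=capture(c); cv2.imwrite(f"pics/{c}1.png",d["image"]); np.savez(f"{c}1.npz",**d)
    print(current_position(),np.array(current_force())-f0,current_clock())
E
python3 - <<'E'
from h import *
a=load("top",1)["image"][165:255,200:390]; b=load("side",1)["image"][150:310,200:360]
cv2.imwrite("pics/c2.png",np.hstack([cv2.resize(a,(500,237)),]));cv2.imwrite("pics/c3.png",cv2.resize(b,(560,560)))
E
```

```text
0.8
4.1667 [ 0.62726681 -0.14012658  0.20005214] [-3.26980954e-01  4.38999548e-01  1.43950776e+00 -3.66551178e-04
  1.26295539e+00 -2.90373347e-01]
hit True 0.11410818511903659 [ 0.28915335  0.94857023 -0.10380475] 5.65
[ 0.62732177 -0.14035212  0.10210454] [-3.23080665 -3.47738249  8.7865656 ] 6.25
[ 0.6273359  -0.14035814  0.10213313] [-3.79537763 -3.06459772  9.42266532] 8.15
```

View pics/top1.png

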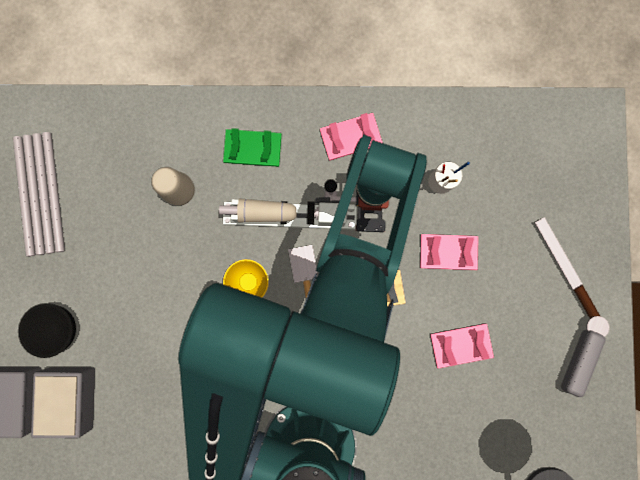

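View pics/c3.png

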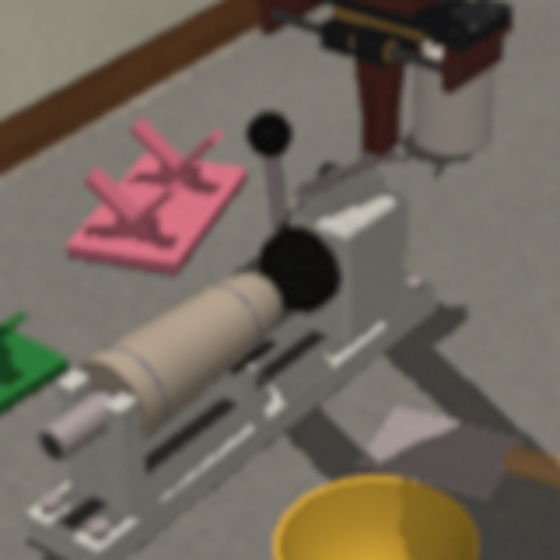

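The clamp is off. In the crop the ball is upright (270,130) and the cup (300,268) is clear of the model's tip. I'll check the cup travel and the model's pose offline.

```bash
python3 - <<'E'
from h import *
from scipy.optimize import least_squares
for i in (0,1):
  for c in ("top","side"):
    d=load(c,i);W=world(d);x,y,z=W[...,0],W[...,1],W[...,2];im=d["image"]
    m=(abs(x-.599)<.035)&(y>-.02)&(y<.06)&(z>.07)&(z<.125)&(im.max(-1)<50)
    print(i,c,"cup y",np.percentile(y[m],[3,50,97]).round(4),m.sum())
    hs=cv2.cvtColor(im,cv2.COLOR_BGR2HSV)
    m=(abs(x-.6)<.035)&(y>.02)&(y<.2)&(z>.06)&(z<.13)&(hs[...,1]>30)&(im.max(-1)>90)&(hs[...,0]<30)&(hs[...,0]>10)
    P=W[m];print("   plaster y",np.percentile(P[:,1],[1,99]).round(4))
    P=P[(P[:,1]>.06)&(P[:,1]<.175)]
    f=lambda p:np.hypot(P[:,0]-p[0]-p[1]*(P[:,1]-.1245),P[:,2]-p[2])-.0267-.052*(P[:,1]-.1245)
    print("   axis",least_squares(f,[.6,0.,.085],loss="soft_l1",f_scale=.002).x.round(4))
E
```

```text
0 top cup y [0.0288 0.0363 0.0439] 151
   plaster y [0.0486 0.1809]
   axis [0.6008 0.0329 0.0865]
0 side cup y [0.031  0.0408 0.0472] 181
   plaster y [0.0503 0.1832]
   axis [0.6008 0.0319 0.0847]
1 top cup y [-0.0152  0.0016  0.0092] 155
   plaster y [0.0416 0.1812]
   axis [0.6009 0.0336 0.0867]
1 side cup y [-0.0029  0.0015  0.0119] 318
   plaster y [0.0479 0.1836]
   axis [0.6008 0.0261 0.0847]
```

The cup has travelled about 36 mm and the model hasn't moved. Now for the grasp and a straight lift.

```bash
python3 - <<'E'
from bench import *
from h import *
p=current_position(); servo_line([p[0],p[1],.135],rate=.06); servo_line([p[0],p[1],.22],rate=.15)
f0=np.array(current_force())
q=down(-.033)
move_ptp([.601,.1245,.22],q); move_gripper(.088); print(current_clock(),current_position(),current_joint_pos().round(3) if hasattr(current_joint_pos(),'round') else current_joint_pos())
f1=np.array(current_force())
hit=servo_line([.601,.1245,.066],q,rate=.1,contact_N=6)
print("hit",hit,current_position(),np.array(current_force())-f1,current_clock())
for c in ("top","side"):
    d=capture(c); cv2.imwrite(f"pics/{c}2.png",d["image"]); np.savez(f"{c}2.npz",**d)
E
python3 - <<'E'
from h import *
a=load("top",2)["image"][150:270,180:390]; b=load("side",2)["image"][130:310,180:380]
cv2.imwrite("pics/c4.png",np.vstack([cv2.resize(a,(630,0) if 0 else (525,300)),cv2.resize(b,(525,472))])[:600] if 0 else cv2.resize(b,(660,594)))
E
```

```text
11.9917 [0.60100276 0.12448655 0.21998708] [ 0.092  0.381  1.483 -0.     1.278  0.125]
hit False [0.6015014  0.12458131 0.06663103] [ 0.54344485  0.52768053 -0.38503993] 13.6833
```

View pics/c4.png

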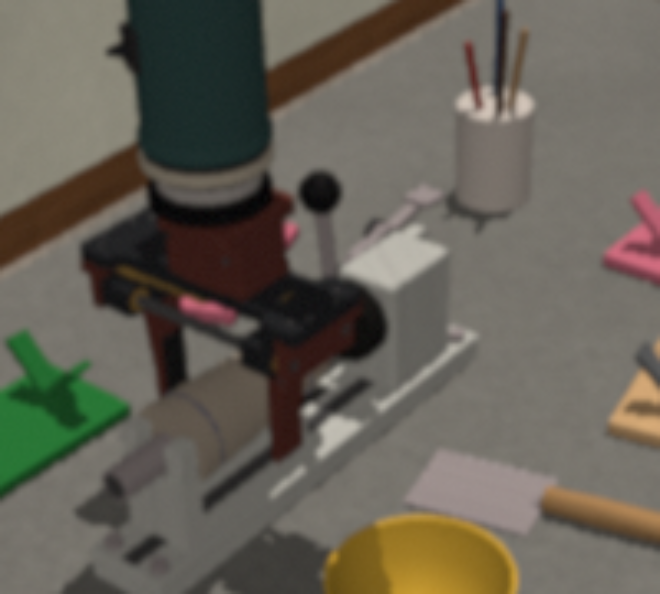

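The fingers straddle the body cleanly. I grip and lift, then check before crossing. The body is conical, so it will lie slightly tube-end-up in equal Vs. I'll tilt the tool about 0.07 rad for the set-down so both rests touch together.

```bash
python3 - <<'E'
from bench import *
from h import *
from scipy.spatial.transform import Rotation as Ro
f1=np.array(current_force())
move_gripper(.03); print("gap",current_finger_gap(),current_position(),np.array(current_force())-f1)
p=current_position()
servo_line([p[0],p[1],.085],rate=.05); print("gap",current_finger_gap(),np.array(current_force())-f1)
servo_line([p[0],p[1],.215],rate=.15)
print("gap",current_finger_gap(),np.array(current_force())-f1,current_clock())
yaw=.158; C=np.array([.401,-.165,0]); a=np.array([-np.sin(yaw),np.cos(yaw),0]); 
xd=np.array([np.cos(yaw),np.sin(yaw),0])
R=Ro.from_rotvec(.07*xd)*Ro.from_quat(down(yaw)); q=R.as_quat()
tz=R.apply([0,0,1]); off=.0186*tz
t=C+.004*a+off; np.savez("place.npz",t=t,q=q)
print(t,q)
move_ptp([t[0],t[1],.20],q.tolist())
print(current_position(),"gap",current_finger_gap(),current_clock())
for c in ("top","side"):
    d=capture(c); cv2.imwrite(f"pics/{c}3.png",d["image"]); np.savez(f"{c}3.npz",**d)
E
```

```text
gap 0.053480436896911974 [0.60087109 0.12453698 0.06599681] [-1.35958416  1.37499075 -0.47079039]
gap 0.05369088310416826 [-0.96782643  0.29425932 -5.33993729]
gap 0.05383690863468103 [-1.27722704  0.85918996 -4.09003979] 15.9667
[ 0.40016593 -0.15976509 -0.01855445] [ 0.9962706   0.07886952 -0.00276156 -0.03488372]
[ 0.4009523  -0.15967475  0.20007993] gap 0.054052009605762875 17.2833
```

View pics/side3.png

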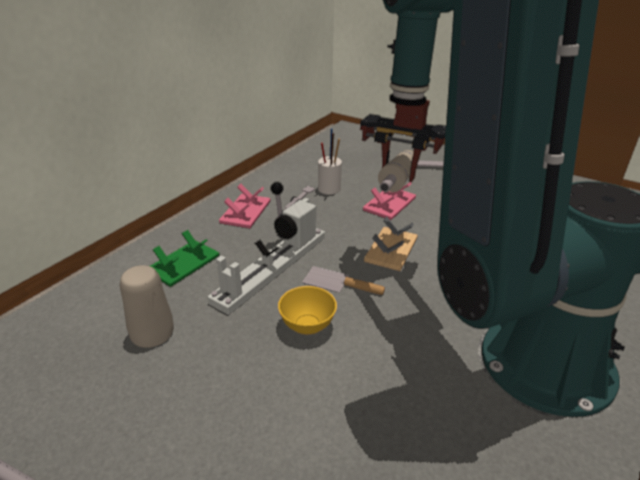

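View pics/top3.png

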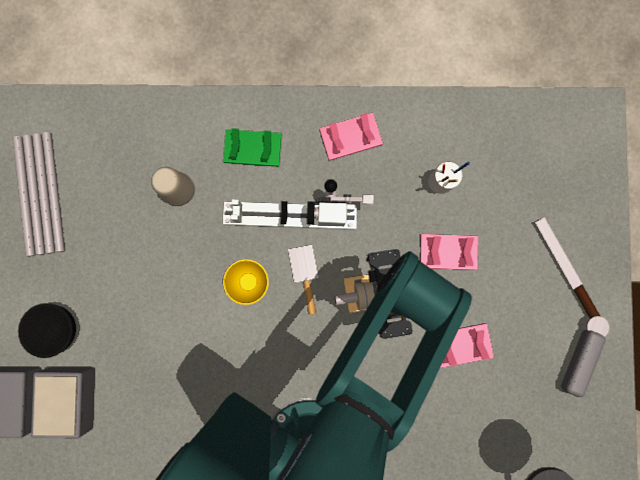

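The model is held above the plywood cradle, tube end at about (387,184) in the side view. The vise cup is still back, and the bowl, spatula, stump and pot are where they were. I'll check the in-hand pose, then lower.

```bash
python3 - <<'E'
from h import *
d=load("side",3);W=world(d);x,y,z=W[...,0],W[...,1],W[...,2]
m=(abs(x-.384)<.03)&(y>-.075)&(y<-.03)&(z>.19)&(z<.26);P=W[m]
print(len(P),P.mean(0),P.min(0),P.max(0)); print(proj(d,[.384,-.0567,.226]))
t=load("top",3);W=world(t);x,y,z=W[...,0],W[...,1],W[...,2]
m=(abs(x-.39)<.03)&(y>-.10)&(y<-.03)&(z>.19)&(z<.27);P=W[m];print(len(P),P.mean(0),P.min(0),P.max(0))
for y0 in (-.095,-.085,-.075,-.065):
    q=P[abs(P[:,1]-y0)<.005]; print(y0,q.mean(0) if len(q) else None, np.percentile(q[:,2],95) if len(q) else None)
E
python3 - <<'E'
from bench import *
from h import *
f=np.load("place.npz");t=f["t"];q=f["q"].tolist()
servo_line([t[0],t[1],.075],q,rate=.12); sleep(.2)
f0=np.array(current_force()); print(current_position(),current_finger_gap(),current_clock())
hit=servo_line([t[0],t[1],.043],q,rate=.015,contact_N=2.0)
print("hit",hit,current_position(),np.array(current_force())-f0,current_torque(),current_finger_gap(),current_clock())
for c in ("top","side"):
    d=capture(c); cv2.imwrite(f"pics/{c}4.png",d["image"]); np.savez(f"{c}4.npz",**d)
cv2.imwrite("pics/c5.png",cv2.resize(load("side",4)["image"][140:300,300:480],(675,600)))
E
```

```text
124 [ 0.38401901 -0.06038202  0.22816957] [ 0.3742855  -0.07481412  0.21497654] [ 0.39653813 -0.0531364   0.23767566]
[384.43219154 186.6117645 ]
204 [ 0.38913075 -0.07820217  0.23406547] [ 0.37471821 -0.0999714   0.21715864] [ 0.41932064 -0.05472909  0.24206486]
-0.095 [ 0.39334094 -0.09559615  0.23237496] 0.23914071361376635
-0.085 [ 0.3896975  -0.08529507  0.23414088] 0.2379700286574406
-0.075 [ 0.38777954 -0.0747556   0.23465496] 0.23982521700067924
-0.065 [ 0.38652619 -0.06475912  0.2353932 ] 0.23952727802060184
[ 0.40058051 -0.16002948  0.07553131] 0.05370208036112856 18.775
hit True [ 0.40021836 -0.15977941  0.04580176] [ 0.09357448 -0.13711137 10.04555513] [-0.04328721 -0.20371331  0.05921652] 0.053966510611470356 20.4917
```

View pics/c5.png

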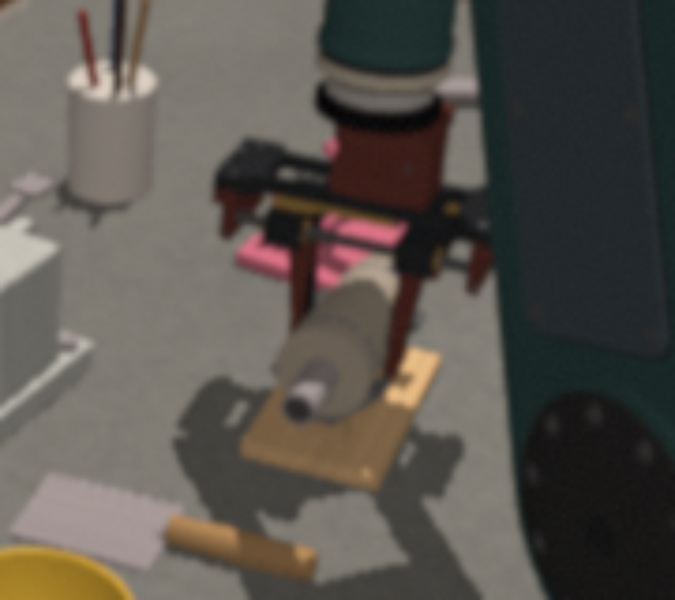

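Contact came at axis height 0.0644 m, the nominal seat. The crop shows the model lying in the Vs on the plywood foot. I release and withdraw along the fingers.

```bash
python3 - <<'E'
from bench import *
from h import *
from scipy.spatial.transform import Rotation as Ro
f0=np.array(current_force())
move_gripper(.088); sleep(.3)
print(current_finger_gap(),np.array(current_force())-f0,current_clock())
p=np.array(current_position());tz=Ro.from_quat(current_orientation()).apply([0,0,1])
servo_line((p-.03*tz).tolist(),rate=.05)
servo_line((p-.14*tz).tolist(),rate=.15)
yaw=.158
move_ptp([.30,-.42,.25],down(-.9)); print(current_clock())
for c in ("top","side"):
    d=capture(c); cv2.imwrite(f"pics/{c}5.png",d["image"]); np.savez(f"{c}5.npz",**d)
E
python3 - <<'E'
from h import *
from scipy.optimize import least_squares
a=[.401,-.165];yaw=.158
for c in ("top","side"):
    d=load(c,5);W=world(d);im=d["image"];hs=cv2.cvtColor(im,cv2.COLOR_BGR2HSV)
    Q=W-np.array([*a,0]);X=Q[...,0]*np.cos(yaw)+Q[...,1]*np.sin(yaw);Y=-Q[...,0]*np.sin(yaw)+Q[...,1]*np.cos(yaw);Z=W[...,2]
    m=(abs(X)<.04)&(Y>-.12)&(Y<.14)&(Z>.065)&(Z<.14)
    P=np.stack([X[m],Y[m],Z[m]],-1);print(c,m.sum(),"Y",np.percentile(P[:,1],[1,99]).round(4))
    P=P[(P[:,1]>-.06)&(P[:,1]<.05)]
    f=lambda p:np.hypot(P[:,0]-p[0]-p[1]*P[:,1],P[:,2]-p[2]-p[3]*P[:,1])-.0267-.052*P[:,1]
    if len(P):print(least_squares(f,[0,0,.064,.07],loss="soft_l1",f_scale=.002).x.round(4))
    for y0 in np.arange(-.1,.13,.01):
        q=(abs(X)<.008)&(abs(Y-y0)<.005)&(Z>.05); print((round(y0,2),round(float(np.median(Z[q])),3)) if q.any() else (round(y0,2),None),end=" ")
    m=(abs(W[...,0]-.599)<.035)&(W[...,1]>-.02)&(W[...,1]<.06)&(Z>.07)&(Z<.125)&(im.max(-1)<50)
    print("\ncup",np.percentile(W[...,1][m],[3,50,97]).round(4) if m.any() else None)
E
```

```text
0.08817826057333689 [-0.13629303  0.68989232 -7.51067305] 21.6
24.3083
top 1327 Y [-0.0774  0.1063]
[ 0.0006 -0.0004  0.0656  0.067 ]
(np.float64(-0.1), None) (np.float64(-0.09), None) (np.float64(-0.08), 0.076) (np.float64(-0.07), 0.08) (np.float64(-0.06), 0.083) (np.float64(-0.05), 0.085) (np.float64(-0.04), 0.088) (np.float64(-0.03), 0.089) (np.float64(-0.02), 0.089) (np.float64(-0.01), 0.09) (np.float64(-0.0), 0.092) (np.float64(0.01), 0.092) (np.float64(0.02), 0.095) (np.float64(0.03), 0.096) (np.float64(0.04), 0.097) (np.float64(0.05), 0.098) (np.float64(0.06), 0.092) (np.float64(0.07), 0.08) (np.float64(0.08), 0.08) (np.float64(0.09), 0.083) (np.float64(0.1), 0.082) (np.float64(0.11), 0.081) (np.float64(0.12), None) 
cup [-0.0069  0.0017  0.0091]
side 899 Y [-0.0663  0.1101]
[ 0.0005 -0.0043  0.0641  0.0714]
(np.float64(-0.1), None) (np.float64(-0.09), None) (np.float64(-0.08), None) (np.float64(-0.07), 0.079) (np.float64(-0.06), 0.082) (np.float64(-0.05), 0.084) (np.float64(-0.04), 0.086) (np.float64(-0.03), 0.086) (np.float64(-0.02), 0.088) (np.float64(-0.01), 0.09) (np.float64(-0.0), 0.09) (np.float64(0.01), 0.091) (np.float64(0.02), 0.093) (np.float64(0.03), 0.094) (np.float64(0.04), 0.096) (np.float64(0.05), 0.097) (np.float64(0.06), 0.087) (np.float64(0.07), 0.078) (np.float64(0.08), 0.078) (np.float64(0.09), 0.081) (np.float64(0.1), 0.081) (np.float64(0.11), 0.073) (np.float64(0.12), None) 
cup [-0.0028  0.0015  0.0114]
```

View pics/top5.png

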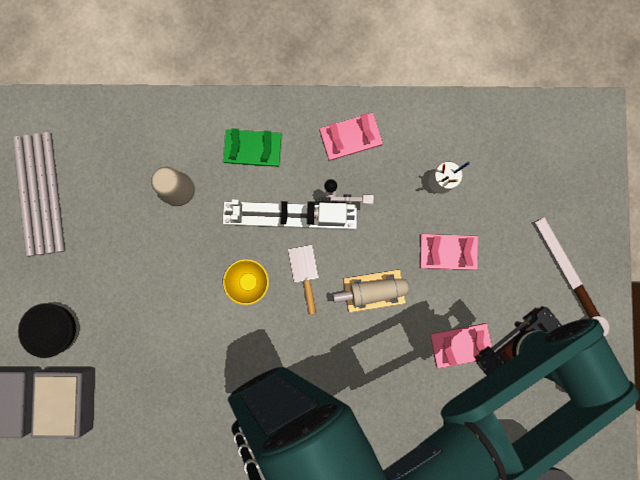

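View pics/side5.png

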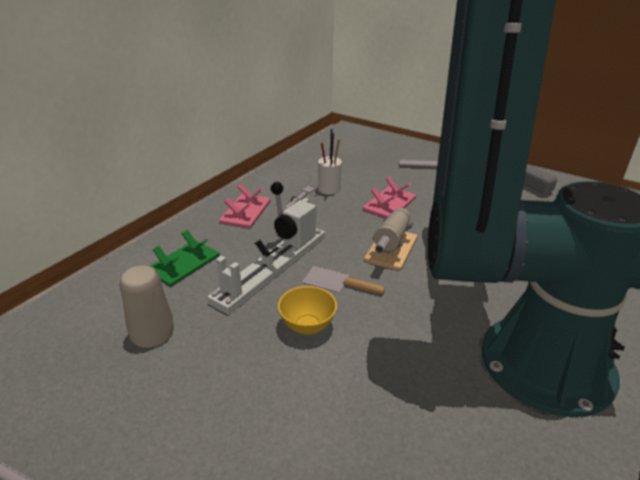

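The model lies in the plywood cradle, top view (378,291). Its axis is 0.6 mm off the middle, about 3 to 5 mm along, at height 64 to 65 mm. The cup is still back and nothing else moved, so I'm handing in.

```bash
python3 -c "
from bench import *
print(current_clock(),current_force()); close_job()"
```

```text
24.4083 [-0.34175969  0.45861271 -0.15891696]
the job is handed in; nothing more can be done
```

The job is handed in at 24.4 s of the 51 s allowed; the interface reports no verdict, so success rests on my own checks below.

- **Unclamping:** I pushed the thumb pad 12 mm down with shut fingers and held it about 2 s. The cup sprang back about 36 mm in the depth images, the ball stood upright, and the model had not moved.
- **Lifting and placing:** I gripped the model at its balance point, lifted it straight up and set it into the plywood cradle with the grey V rests. First contact with the rests was about 10 N. I then let go and drew the fingers back.
- **Last checks:**
  - The balance point is about 0.6 mm off across and 3–5 mm off along the cradle, 64–65.5 mm above the bench.
  - The axis is within 0.01 rad of the cradle's y seen from above, and it lies about 0.07 rad tube-end-up because the body is conical.
  - The cup is still right back, and the bystanders look unmoved by eye in both pictures.
  - The gripper is clear of everything.
- **What disagreed:**
  - The pad force read about 9 N with some sideways load; the expected range was 3–7 N.
  - The vise's own parts put its origin about 12 mm along from the model's balance point. I used the measured model for the grasp.

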